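# Calibrate the medicine scale: load the check weight, refit the D-shaft knob and hold it in

### The arm

A 7-joint arm with a two-finger parallel gripper is mounted at the origin on a cart in front of the work surface, level with it; the furniture and walls round the work are solid. World frame = base frame: x ahead of the robot, y to its left, z up, the work surface at z = 0. Lengths are in m, angles in degrees, forces in N, time in s.
With the tool pointing down it reaches from about 0.425 to 0.875 m from the base axis. Payload 4.7 kg.
Tool frame: the origin (TCP) lies midway between the tips of the shut fingers; the grasp point (between the pads) lies 19 mm behind it (env.grip_point_offset is the distance from the TCP to the grasp point, in m); z points along the fingers, y is the line along which they close (so a half turn about z gives the same grasp; the last joint's range is limited). The gripper opens to 87 mm and grips with 3 to 60 N. Pads are 19 mm wide; open, the fingers measure 117 mm over their backs; the gripper's body (75 mm by 190 mm) begins 51 mm behind the grasp point.
Start: joints at [0.808, 18.392, -4.016, 83.108, 1.295, 78.541, -3.26], TCP at [0.65, -0, 0.223] pointing down, gripper open.
Joint ranges: [-163.93, 163.93], [-17.29, 119.83], [-79.2, 71.16], [3.27, 140.29], [-89.18, 269.18], [5.43, 117.66], [-154.24, 154.24]. Speed limits (degrees/s): [147.25, 147.25, 180, 180, 180, 180, 180].

### API

Orientations are given as [roll, pitch, yaw] about the fixed x, y, z axes, in that order (R = Rz(yaw) Ry(pitch) Rx(roll)).
In Python, from cell import env gives the robot as it stands.
- The arm moves only by the shell command python3 -m jog 'ROWS' [FORCE]. ROWS is JSON, a list of rows, each a list of 7 numbers: the shift along the tool's x, y, z in m, then the turn, a rotation vector about the tool's x, y, z in rad, then the finger opening in m, from 0 to 0.087. A call has 1 to 12 rows; each row shifts and turns the commanded pose from where the row before left it, along the tool's axes as they then stand; what a row does not reach is not made up. A row lasts 1/12 s, in which the tool goes at most 41.7 mm and 7.16 degrees, less where a joint would pass 70% of its speed; a pose out of reach is approached as far as the arm can. A call is refused whole if a number of a shift passes 0.0417 or a number of a turn 0.125, either way. A call with a gripper value outside its range is refused whole. The fingers move at their own pace and stop on an object; FORCE is the grip in N (left out, the last holds). Time passes only in rows, so rows that do not move let the fingers close. It gives the time, the measured TCP pose, the force, the opening and the grip force at its end, in the units of the state.
- env.get_obs(): the state, without advancing time (a new reading comes with each control period).
- env.read_camera(name): name is "scene" or "side" or "wrist"; returns the picture (400x640x3 uint8, blue, green, red); there is no depth.
- env.get_calibration(name): a dict with "fov_y" (degrees; the focal length in pixels is half the picture's height over the tangent of half this angle, whatever the lens; pixels are square), "cx", "cy" (the principal point, pixels), "k1" (the pictures are not rectified: a ray, as slopes to the right and down, at radius r is drawn at 1 + k1 r^2 times it, then the intrinsics apply), "pose" (4x4, takes a point from camera to world coordinates). Camera axes: x right, y up, looking along -z (the intrinsics and any distortion apply to the point x, -y, -z); pixel columns grow to the right and rows downward; lengths in m; the calibration is good to about 2 mm. A picture is of the moment at which its call begins: read the wrist's pose just before it. get_calibration takes no time and is no camera call; for the wrist camera it gives the pose at the moment of the call.
- env.sign_off(): hands the job in; it is judged then, once.
The state is a dict: "time_s": time; "qpos": joint angles; "joint_velocities": joint speeds; "effort": joint torques, N m; "tool_pos": TCP position; "tool_rot": TCP orientation; "force": force on the tool from outside, world axes, zero at the start; "wrist_torque": the same for the moment, N m; "grip_width": finger opening in m; "grasp_force": force on a finger pad.
Only numpy, scipy, OpenCV 4.12 (cv2) and the standard library are available. Lean on these libraries where they do the work, as an engineer would, in place of code of your own. Each camera call takes 0.05 s, during which the arm holds its last target. There are 200 camera calls.

### The job

Calibrate the medicine scale: first set the brass check weight gently on the round sprung pan, centred inside the engraved ring, and let it go. Then pick up the loose red knob, turn it so that its pointer matches the flat of the D-shaped brass spindle, push it fully home on the spindle and press it all the way down against the spring. Finish with the gripper still holding the knob pressed down and the weight still on the pan; do not move the other things.

Things in the scene. Friction and masses are not known exactly. Their poses are not given: they have to be found in the camera images.
- scale: White bench scale, fixed to the table; housing 200 (x) x 130 (y) x 45 mm high. Origin under its centre on the table; its x points from the front (display and spindle) to the back (pan), z up. The pan stands over scale-frame (+45, 0) mm, the spindle at (-60, -30) mm. Yaw varies within 0.3 rad.
- pan_center (a point): Centre of the upper face of the steel pan (disc 100 mm across, 4 mm thick, engraved ring 60 mm across), 66 mm over the table when empty; it sinks with the pan. Axes as the scale's.
- scale_pan (a joint): How far the pan has sunk, m: about 0 empty, 0.014 at its stop; spring 600 N/m, damped. The check weight sinks it about 4 to 7 mm.
- spindle_tip (a point): Centre (shaft axis) of the top of the brass D-spindle, 67 mm over the table when not pressed, 22 mm above the housing's top; moves with the spindle. Shaft of 14 mm diameter with a flat 3.5 mm from the axis; the flat faces the scale's front (this point's -x; axes as the scale's). The last 2 mm of the tip taper. The spindle does not turn.
- scale_spindle (a joint): How far the spindle is pressed down, m: 0 up, 0.005 fully down at its stop; sprung, about 4 N to start and 9 N fully down.
- knob: Loose red knob standing on the table, bore down, 50 g. Round skirt 42 mm across, 18 mm high; above it a finger bar along the knob's x, 40 mm long, 12 mm wide (y), from 18 to 39 mm height: grip across the bar. White pointer line on the bar's top, over its -x half, and white mark on the skirt at -x. Origin: centre of the underside. At the start its x is within 1 rad of the world's x.
- knob_bore (a point): Mouth of the knob's bore, at the knob's origin, axes as the knob's. Bore 14 mm deep, a D about 1 mm clear all round the shaft, mouth chamfered, flat on the -x side (under the pointer). It fits only when the knob's x points as the spindle tip's x; seated, this point is 14 mm below the spindle tip.
- check_weight: Brass check weight, upright, about 350 g: body 40 mm across and 31 mm high, neck, grip head 24 mm across from 42 to 56 mm height. Origin at the centre of its underside, z up.
- brown_bottle: Bystander: brown tablet bottle with white cap, 51 mm across, 110 mm high; origin under its centre.
- white_carton: Bystander: white tablet carton lying flat, 42 x 115 x 34 mm; origin under its centre.
- tablet_cutter: Bystander: white tablet splitter with green lid, 41 x 94 x 17 mm; origin under its centre.
Not all that is in view belongs to the job. Of the things like the knob, leave any that is black or turquoise; of the rest the smaller one is meant.

How it is judged:
By the outcome, as a careful person would: the job done as asked, in the order asked, and still so for the second after the job is handed in, while the arm keeps its last pose, push and grip.
It also fails if it takes over 54 s, if anything falls off the work surface, if the arm or the gripper's body presses on something with over 40 N, if the wrist force passes 120 N, or if a joint passes its speed limit or range.

## Working session

There is one attempt and no reset: what is moved stays moved. The work goes in short steps, Python scripts to look and compute and a shell command to move; the robot and the scene stay as the last step left them, time stands still between calls to the robot, and variables do not carry over. Pictures are saved under pics/ and viewed, at most 10 in all, crops included, and the job is handed in when it is done.

```bash
mkdir -p pics; ls
cat > h.py <<'E'
import numpy as np, cv2
from cell import env
def cal(n):
    return env.get_calibration(n)
def ray(c,u,v):
    f=200/np.tan(np.radians(c["fov_y"]/2)); d=np.array([(u-c["cx"])/f,(v-c["cy"])/f]); s=d.copy()
    for _ in range(20): s=d/(1+c["k1"]*(s@s))
    P=np.array(c["pose"]); r=P[:3,:3]@np.array([s[0],-s[1],-1]); return P[:3,3],r
def onz(c,u,v,z):
    o,r=ray(c,u,v); return o+r*(z-o[2])/r[2]
def proj(c,p):
    f=200/np.tan(np.radians(c["fov_y"]/2)); P=np.array(c["pose"]); q=P[:3,:3].T@(np.array(p)-P[:3,3])
    s=np.array([q[0],-q[1]])/-q[2]; s=s*(1+c["k1"]*(s@s)); return s*f+[c["cx"],c["cy"]]
E
python3 - <<'E'
from h import *
for n in ["scene","side","wrist"]:
    c=cal(n); im=env.read_camera(n); cv2.imwrite(f"pics/{n}0.png",im); print(n,c["fov_y"],c["cx"],c["cy"],c["k1"],np.round(c["pose"],3).tolist())
a=cv2.imread("pics/scene0.png");b=cv2.imread("pics/side0.png")
print(env.get_obs())
E
```

```text
pics
scene 54.98224221763532 323.76331634547734 203.02040422709646 -0.07461609216943221 [[0.528, 0.461, -0.713, -0.152], [-0.849, 0.31, -0.427, -0.735], [0.024, 0.831, 0.556, 0.547], [0.0, 0.0, 0.0, 1.0]]
side 44.63923226182239 326.3767057263875 199.10228113738142 -0.12911864374592685 [[0.87, 0.284, -0.403, 0.057], [-0.492, 0.472, -0.731, -1.13], [-0.018, 0.835, 0.55, 0.622], [0.0, 0.0, 0.0, 1.0]]
wrist 68.91874900033159 320.0642184686322 198.5427354751165 -0.03028332143309358 [[1.0, 0.0, 0.001, 0.649], [-0.001, 0.967, 0.254, 0.069], [-0.001, -0.254, 0.967, 0.383], [0.0, 0.0, 0.0, 1.0]]
{'time_s': 0.15, 'qpos': array([ 0.80855884, 18.43093284, -4.01516503, 83.15723025,  1.29525426,
       78.53999469, -3.25823674]), 'joint_velocities': array([-0.000814  , -0.19430744, -0.02348824, -0.18110832, -0.03322126,
        0.04607902,  0.08990773]), 'effort': array([ 2.16972071e-04, -4.91794288e+01, -4.04079035e-01, -3.12878716e+01,
       -6.39387709e-02,  4.04033612e-02,  9.90178205e-05]), 'tool_pos': array([ 6.49599997e-01, -6.01377888e-05,  2.21708394e-01]), 'tool_rot': array([-1.79917067e+02,  5.27025639e-03,  9.00022690e+01]), 'force': array([-0.55643382,  0.15237008, -0.65109311]), 'wrist_torque': array([-0.03164353,  0.00639822, -0.01219742]), 'grasp_force': 0.0, 'grip_width': 0.08692945716112571}
```

View pics/scene0.png

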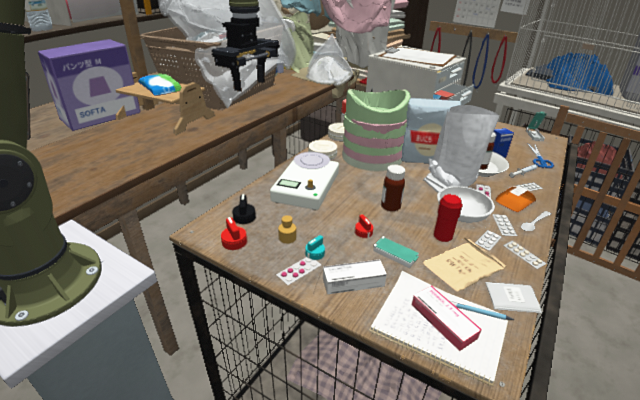

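View pics/wrist0.png

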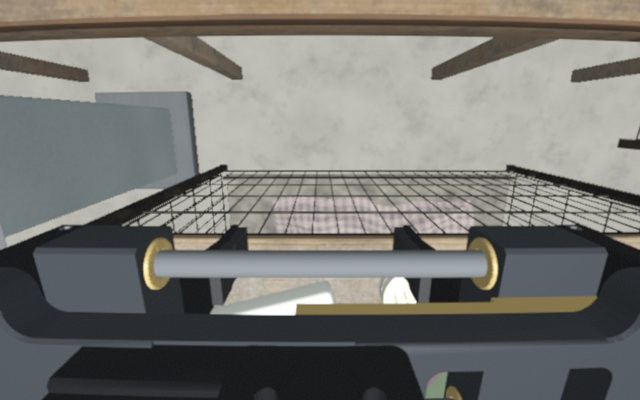

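View pics/side0.png

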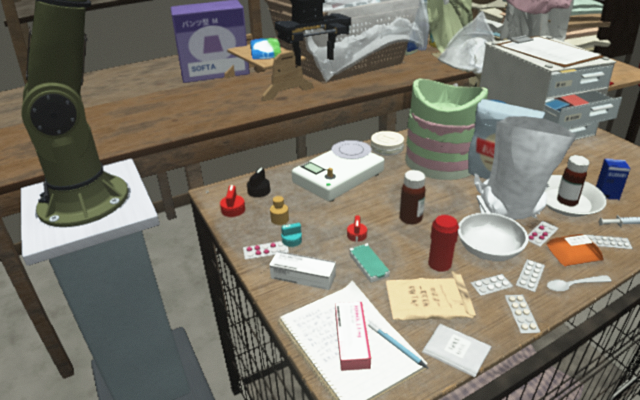

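The scene view shows the scale at (306,182), brass weight at (287,230), red knobs at (234,237) and (364,227), black (244,210), turquoise (315,247). The side view shows the same; the wrist view has nothing useful yet. Now I'll triangulate.

Run:
```python
from h import *
print("tcp proj",[proj(cal(n),[.65,0,.223]).round() for n in("scene","side")])
def tri(a,b):
    (o1,r1),(o2,r2)=ray(cal("scene"),*a),ray(cal("side"),*b)
    s=np.linalg.lstsq(np.c_[r1,-r2],o2-o1,rcond=None)[0]; p,q=o1+r1*s[0],o2+r2*s[1]; return ((p+q)/2).round(4),np.linalg.norm(p-q).round(4)
for k,a,b in [("small red",(364,227),(357,230)),("big red",(234,235),(232,202)),("weight",(287,230),(279,211)),("pan",(313,160),(351,149)),("spindle",(310,185),(330,174)),("bottle cap",(396,172),(414,178))]: print(k,*tri(a,b))
for n,(x,y,w,h) in {"scene":(215,140,170,127),"side":(215,130,200,130)}.items():
    im=cv2.imread(f"pics/{n}0.png")[y:y+h,x:x+w]; cv2.imwrite(f"pics/{n}0c.png",cv2.resize(im,None,fx=4,fy=4,interpolation=cv2.INTER_CUBIC))
```

```text
tcp proj [array([249.,  86.]), array([314.,  61.])]
small red [ 0.4999 -0.4542  0.0133] 0.0009
big red [ 0.3082 -0.2336  0.0211] 0.0017
weight [ 0.3845 -0.3208  0.0224] 0.0001
pan [ 0.6216 -0.234   0.0697] 0.0008
spindle [ 0.5345 -0.2823  0.0505] 0.0005
bottle cap [ 0.63   -0.4659  0.103 ] 0.002
```

View pics/scene0c.png

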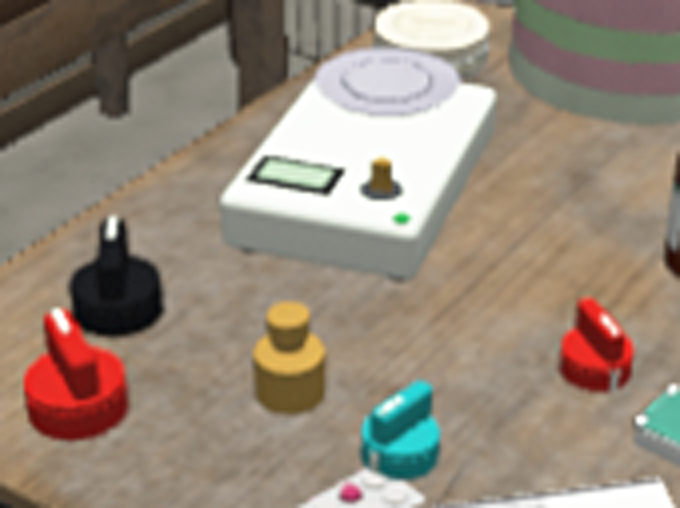

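View pics/side0c.png

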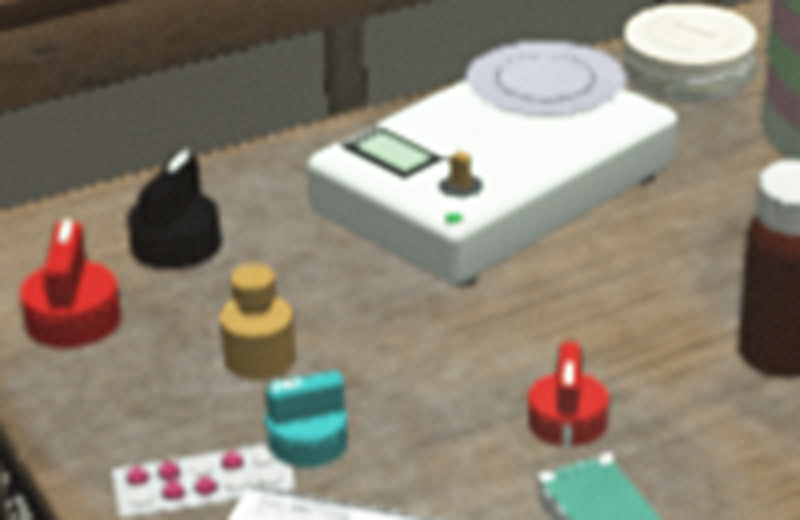

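The crops confirm the wanted knob (small red, pointer toward the camera), and the weight, pan ring and spindle are clearly visible. I'll measure on known heights and across the two views.

```bash
cat >> h.py <<'E'
def tri(a,b,ca,cb):
    (o1,r1),(o2,r2)=ray(ca,*a),ray(cb,*b)
    s=np.linalg.lstsq(np.c_[r1,-r2],o2-o1,rcond=None)[0]; return (o1+r1*s[0]+o2+r2*s[1])/2
def steps(p):
    "shift from the present TCP to p in tool axes"
    from scipy.spatial.transform import Rotation as R
    o=env.get_obs(); return R.from_euler('xyz',o["tool_rot"],degrees=True).as_matrix().T@(np.array(p)-o["tool_pos"])
E
python3 - <<'E'
from h import *
S,D=cal("scene"),cal("side")
cs=lambda x,y:(215+(x-1.5)/4,140+(y-1.5)/4); cd=lambda x,y:(215+(x-1.5)/4,130+(y-1.5)/4)
pts={"weight top":(cs(289,314),cd(253,274),.056),"weight shoulder base":(cs(290,395),cd(258,362),.0),
"pan":(cs(388,82),cd(547,78),.066),"spindle":(cs(381,161),cd(460,155),.067),
"ptr outer":(cs(621,344),cd(567,386),.039),"ptr inner":(cs(596,314),cd(570,359),.039),"bar far":(cs(585,302),cd(570,345),.039)}
r={}
for k,(a,b,z) in pts.items():
    p,q=onz(S,*a,z),onz(D,*b,z); print(k,p[:2].round(4),q[:2].round(4),tri(a,b,S,D).round(4)); r[k]=(p+q)/2
d=r["pan"]-r["spindle"]; print("yaw scale",np.degrees(np.arctan2(d[1],d[0])-np.arctan2(30,105)),np.hypot(*d[:2]))
d=r["bar far"]-r["ptr outer"]; print("yaw knob",np.degrees(np.arctan2(d[1],d[0])),np.hypot(*d[:2]),((r["bar far"]+r["ptr outer"])/2)[:2])
# red masks: centroid ratio (size)
for n,c in (("scene",S),("side",D)):
    h=cv2.cvtColor(cv2.imread(f"pics/{n}0.png"),cv2.COLOR_BGR2HSV); m=(((h[...,0]<6)|(h[...,0]>174))&(h[...,1]>190)&(h[...,2]>80)).astype(np.uint8)
    N,_,st,ce=cv2.connectedComponentsWithStats(m)
    for i in range(1,N):
        if st[i,4]>60:
            s=st[i]; L,Rr=onz(c,s[0],s[1]+s[3]*.65,.012),onz(c,s[0]+s[2],s[1]+s[3]*.65,.012); print(n,s,ce[i].round(1),"width",np.linalg.norm(L-Rr).round(4),((L+Rr)/2).round(4))
E
```

```text
weight top [ 0.3836 -0.3224] [ 0.3844 -0.3211] [ 0.3838 -0.3222  0.0563]
weight shoulder base [ 0.3828 -0.3216] [ 0.3822 -0.3226] [ 0.3827 -0.3217 -0.0004]
pan [ 0.6242 -0.228 ] [ 0.6263 -0.2283] [ 0.6282 -0.2253  0.0638]
spindle [ 0.5322 -0.2834] [ 0.5324 -0.2847] [ 0.5337 -0.2824  0.0657]
ptr outer [ 0.4807 -0.4759] [ 0.4866 -0.4717] [ 0.4847 -0.4739  0.0384]
ptr inner [ 0.4982 -0.4516] [ 0.5003 -0.453 ] [ 0.5023 -0.4498  0.036 ]
bar far [ 0.5051 -0.4411] [ 0.507  -0.4425] [ 0.509  -0.4393  0.0361]
yaw scale 15.075179139251725 0.1084771216515859
yaw knob 55.03373529642811 0.03906755404849073 [ 0.49484968 -0.45782012]
scene [411 132  27  12 106] [424.7 136.2] width 0.095 [ 1.0559 -0.4043  0.012 ]
scene [434 195  28  46 861] [447.3 217.1] width 0.0679 [ 0.6196 -0.616   0.012 ]
scene [356 215  17  22 236] [363.1 227.2] width 0.0391 [ 0.495  -0.4581  0.012 ]
scene [221 218  25  32 519] [233.1 236.2] width 0.0547 [ 0.3047 -0.2341  0.012 ]
side [221 187  23  25 273] [232.3 201.7] width 0.0531 [ 0.3119 -0.224   0.012 ]
side [435 216  23  16 191] [446.3 221.7] width 0.0487 [ 0.6682 -0.5398  0.012 ]
```

```bash
python3 -m jog '[[-0.0342,-0.0125,-0.0065,0,0,0,0.087],[-0.0342,-0.0125,-0.0065,0,0,0,0.087],[-0.0342,-0.0125,-0.0065,0,0,0,0.087],[-0.0342,-0.0125,-0.0065,0,0,0,0.087],[-0.0342,-0.0125,-0.0065,0,0,0,0.087],[-0.0342,-0.0125,-0.0065,0,0,0,0.087],[-0.0342,-0.0125,-0.0065,0,0,0,0.087],[-0.0342,-0.0125,-0.0065,0,0,0,0.087],[-0.0342,-0.0125,-0.0065,0,0,0,0.087],[-0.0342,-0.0125,-0.0065,0,0,0,0.087],[-0.0342,-0.0125,-0.0065,0,0,0,0.087],[-0.0342,-0.0125,-0.0065,0,0,0,0.087]]'
python3 -m jog '[[0,0,0,0,0,0,0.087],[0,0,0,0,0,0,0.087],[0,0,0,0,0,0,0.087]]'
python3 - <<'E'
from h import *
import pickle
c=cal("wrist"); im=env.read_camera("wrist"); cv2.imwrite("pics/wrist1.png",im); pickle.dump(c,open("w1.pkl","wb"))
for k,p in {"weight":(.3832,-.322,.056),"pan":(.6252,-.228,.066),"spindle":(.5323,-.284,.067),"knob":(.495,-.458,.039)}.items(): print(k,proj(c,p).round(1))
print(np.round(c["pose"],3).tolist())
E
```

```text
time_s: 1.15
tool_pos: [0.499, -0.4118, 0.3007]
tool_rot: [-180.0, -0.0, 90.0]
force: [-0.3, -0.4, -0.6]
grip_width: 0.0872
grasp_force: 0.0
time_s: 1.4
tool_pos: [0.5003, -0.4098, 0.3]
tool_rot: [-180.0, -0.1, 90.0]
force: [0.3, 0.9, 0.4]
grip_width: 0.0868
grasp_force: 0.0
weight [232.6 108.3]
pan [421.4  28.8]
spindle [345.4  76.5]
knob [316.7 202.9]
[[1.0, 0.001, -0.001, 0.5], [-0.001, 0.968, 0.253, -0.341], [0.001, -0.253, 0.968, 0.461], [0.0, 0.0, 0.0, 1.0]]
```

View pics/wrist1.png

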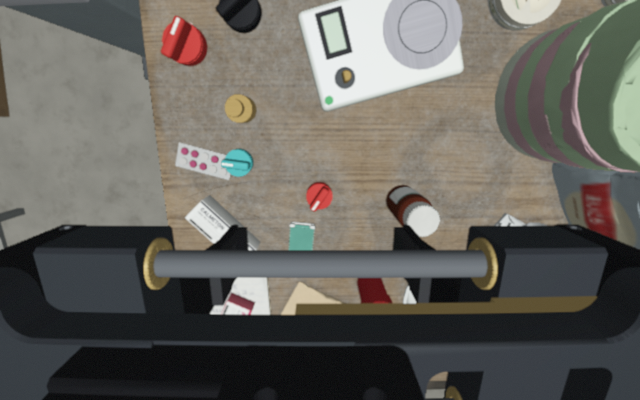

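The wrist picture shows everything: weight (238,109), pan (422,28), spindle (346,76), knob (319,197). I'll measure precisely with masks.

Run:
```python
from h import *
import pickle
c=pickle.load(open("w1.pkl","rb")); im=cv2.imread("pics/wrist1.png"); h=cv2.cvtColor(im,cv2.COLOR_BGR2HSV); H,S,V=[h[...,i].astype(int) for i in range(3)]
def blob(m,x,y,r):
    q=np.zeros(m.shape,np.uint8); q[max(0,y-r):y+r,x-r:x+r]=m[max(0,y-r):y+r,x-r:x+r]
    ct=max(cv2.findContours(q,0,2)[0],key=cv2.contourArea); return ct
for k,m,x,y,r,zs in [("weight",(abs(H-20)<7)&(S>130)&(V>110),238,109,22,(.0155,.03,.056)),("spindle",(abs(H-20)<8)&(S>110),347,75,14,(.058,.067)),("knob",((H<8)|(H>172))&(S>150),319,197,20,(.009,.018,.039))]:
    ct=blob(m,x,y,r); (cx,cy),R=cv2.minEnclosingCircle(ct); M=cv2.moments(ct); print(k,(cx,cy),R,M["m10"]/M["m00"],M["m01"]/M["m00"],[onz(c,cx,cy,z)[:2].round(4).tolist() for z in zs])
w=blob((S<70)&(V>170),319,197,14); print("ptr",w.reshape(-1,2).tolist())
q=(S<50)&(V>150); 
big=np.hstack([cv2.resize(im[0:120,290:475],None,fx=3.2,fy=3.2,interpolation=2)[:384],]) 
k1=cv2.resize(im[85:135,210:265],None,fx=4,fy=4,interpolation=2); k2=cv2.resize(im[172:222,290:345],None,fx=4,fy=4,interpolation=2)
out=np.zeros((400+184,800,3),np.uint8); out[:384,:592]=big; out[384:584,0:220]=k1[:200]; out[384:584,300:520]=k2[:200]; cv2.imwrite("pics/w1c.png",out)
```

```text
Traceback (most recent call last):
ValueError: max() iterable argument is empty
```

Run:
```python
from h import *
import pickle
c=pickle.load(open("w1.pkl","rb")); im=cv2.imread("pics/wrist1.png"); h=cv2.cvtColor(im,cv2.COLOR_BGR2HSV); H,S,V=[h[...,i].astype(int) for i in range(3)]
print(h[105,238],h[112,238],h[76,348],h[73,346])
big=cv2.resize(im[0:120,290:475],None,fx=3.2,fy=3.2,interpolation=2)
k1=cv2.resize(im[85:135,210:265],None,fx=4,fy=4,interpolation=2); k2=cv2.resize(im[172:222,290:345],None,fx=4,fy=4,interpolation=2)
out=np.zeros((584,800,3),np.uint8); out[:384,:592]=big; out[384:584,0:220]=k1; out[384:584,300:520]=k2; cv2.imwrite("pics/w1c.png",out)
def blob(m,x,y,r):
    q=np.zeros(m.shape,np.uint8); q[max(0,y-r):y+r,x-r:x+r]=m[max(0,y-r):y+r,x-r:x+r]
    ct=max(cv2.findContours(q,0,2)[0],key=cv2.contourArea); return ct
for k,m,x,y,r,zs in [("weight",(abs(H-20)<8)&(S>110)&(V>140),238,109,22,(.0155,.03,.056)),("knob",((H<8)|(H>172))&(S>150),319,197,20,(.009,.018,.039))]:
    ct=blob(m,x,y,r); (cx,cy),R=cv2.minEnclosingCircle(ct); print(k,(cx,cy),R,[onz(c,cx,cy,z)[:2].round(4).tolist() for z in zs])
```

```text
[ 21 111 186] [ 21 110 187] [ 21 110 188] [ 21 111 186]
weight (238.9098358154297, 108.31967163085938) 13.663939476013184 [[0.3809, -0.3202], [0.3848, -0.3208], [0.3917, -0.322]]
knob (317.5, 195.5) 13.729630470275879 [[0.496, -0.454], [0.4961, -0.4518], [0.4963, -0.4465]]
```

View pics/w1c.png

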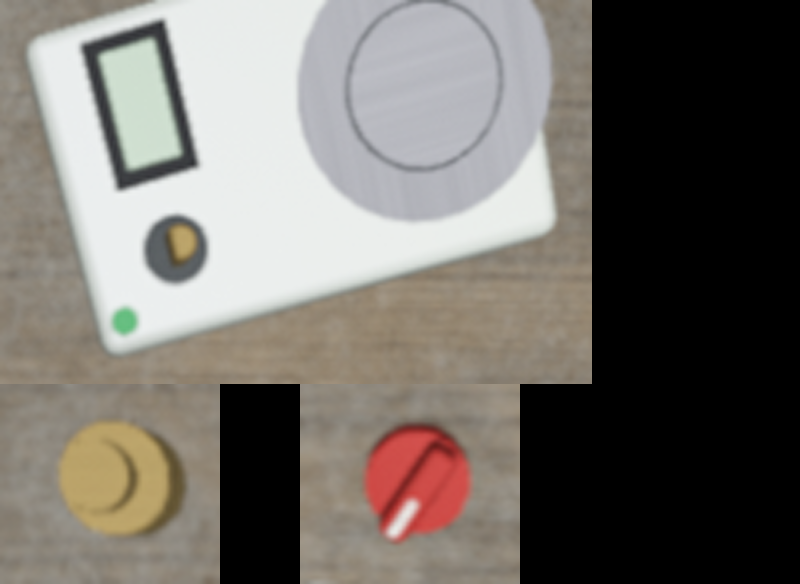

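The crop shows the weight head centre at (235,108), knob skirt centre (319.5,195.7) with its pointer tip at (313,210), ring centre (422.5,26.7), spindle axis (346.6,75.9), flat facing left.

Run:
```python
from h import *
import pickle
c=pickle.load(open("w1.pkl","rb"))
b=lambda x,y:(290+x/3.2,y/3.2); w=lambda x,y:(210+x/4,85+(y-384)/4); k=lambda x,y:(290+(x-300)/4,172+(y-384)/4)
for n,p,z in [("head",w(101,477),.056),("body",w(116,478),.031),("skirt",k(418,478),.018),("ptr out",k(391,538),.039),("ptr in",k(412,502),.039),("ring",b(424,85.5),.066),("pan",b(424,85.5),.066),("spindle",b(181,243),.067),("housing FL corner",b(28,45),.045),("FR corner",b(110,355),.045),("BR",b(555,225),.045)]:
    print(n,onz(c,*p,z)[:2].round(4))
for im,n,cc in [("scene0","scene",cal("scene")),("side0","side",cal("side"))]:
  for nm,p in {"knob base A":(.495,-.458,.018),"knob B":(.497,-.453,.018)}.items(): print(n,nm,proj(cc,p).round(1))
```

```text
head [ 0.3868 -0.3219]
body [ 0.3852 -0.3211]
skirt [ 0.4993 -0.4518]
ptr out [ 0.489  -0.4699]
ptr in [ 0.497  -0.4558]
ring [ 0.6263 -0.2256]
pan [ 0.6263 -0.2256]
spindle [ 0.5338 -0.2834]
housing FL corner [ 0.4729 -0.2053]
FR corner [ 0.5061 -0.3253]
BR [ 0.6925 -0.272 ]
scene knob base A [364.7 227.2]
scene knob B [363.2 226. ]
side knob base A [356.1 229.7]
side knob B [355.6 228.1]
```

```bash
python3 -m jog '[[0.0074,-0.0096,0.0167,0,0,0,0.087],[0.0074,-0.0096,0.0167,0,0,0,0.087],[0.0074,-0.0096,0.0167,0,0,0,0.087],[0.0074,-0.0096,0.0167,0,0,0,0.087],[0.0074,-0.0096,0.0167,0,0,0,0.087],[0.0074,-0.0096,0.0167,0,0,0,0.087],[0.0074,-0.0096,0.0167,0,0,0,0.087],[0.0074,-0.0096,0.0167,0,0,0,0.087],[0.0074,-0.0096,0.0167,0,0,0,0.087],[0.0074,-0.0096,0.0167,0,0,0,0.087],[0.0074,-0.0096,0.0167,0,0,0,0.087],[0.0074,-0.0096,0.0167,0,0,0,0.087]]'
python3 -m jog '[[0,0,0.016,0,0,0,0.06],[0,0,0.016,0,0,0,0.06],[0,0,0.016,0,0,0,0.06],[0,0,0.010,0,0,0,0.06],[0,0,0.006,0,0,0,0.06],[0,0,0,0,0,0,0.06],[0,0,0,0,0,0,0.06]]'
```

```text
time_s: 2.45
tool_pos: [0.3853, -0.3192, 0.0994]
tool_rot: [180.0, -0.0, 90.2]
force: [0.1, 0.5, -0.1]
grip_width: 0.0871
grasp_force: 0.0
time_s: 3.03
tool_pos: [0.3853, -0.3213, 0.0364]
tool_rot: [180.0, 0.0, 90.1]
force: [0.3, -0.6, 0.1]
grip_width: 0.0609
grasp_force: 0.0
```

```bash
python3 -m jog '[[0,0,0,0,0,0,0.03],[0,0,0,0,0,0,0.02],[0,0,0,0,0,0,0.015],[0,0,0,0,0,0,0.015],[0,0,0,0,0,0,0.015],[0,0,0,0,0,0,0.015],[0,0,0,0,0,0,0.015],[0,0,0,0,0,0,0.015]]' 25
python3 -m jog '[[0,0,-0.004,0,0,0,0.015],[0,0,-0.01,0,0,0,0.015],[0,0,-0.02,0,0,0,0.015],[0,0,-0.02,0,0,0,0.015],[0,0,-0.02,0,0,0,0.015],[0,0,-0.02,0,0,0,0.015],[0,0,-0.006,0,0,0,0.015],[0,0,0,0,0,0,0.015]]'
```

```text
time_s: 3.7
tool_pos: [0.3845, -0.3217, 0.0362]
tool_rot: [-180.0, -0.0, 90.0]
force: [-1.8, -0.0, 1.3]
grip_width: 0.0231
grasp_force: 25.0
time_s: 4.37
tool_pos: [0.3861, -0.3224, 0.1382]
tool_rot: [179.8, 0.1, 90.0]
force: [0.7, 0.5, -3.9]
grip_width: 0.0229
grasp_force: 25.0
```

Run:
```python
from h import *
S,D=cal("scene"),cal("side")
for n,a,b in [("left rim",(346,92),(410,84)),("rim right",(410,95),(484,90))]: print(n,tri(a,b,S,D).round(3))
print("base left",onz(S,344,158,0).round(3),onz(D,408,165,0).round(3),"front base",onz(S,376,168,0).round(3),onz(D,440,177,0).round(3), "tub", onz(S,322,150,.04).round(3),onz(D,387,139,.04).round(3))
```

```text
left rim [ 0.792 -0.233  0.207]
rim right [ 0.889 -0.385  0.214]
base left [ 0.8   -0.234  0.   ] [ 0.773 -0.272  0.   ] front base [ 0.798 -0.345 -0.   ] [ 0.804 -0.362  0.   ] tub [ 0.739 -0.19   0.04 ] [ 0.765 -0.186  0.04 ]
```

```bash
python3 -m jog '[[0.004,0.01,0,0,0,0,0.015],[0.0088,0.022,0,0,0,0,0.015],[0.0088,0.022,0,0,0,0,0.015],[0.0088,0.022,0,0,0,0,0.015],[0.0088,0.022,0,0,0,0,0.015],[0.0088,0.022,0,0,0,0,0.015],[0.0088,0.022,0,0,0,0,0.015],[0.0088,0.022,0,0,0,0,0.015],[0.0088,0.022,0,0,0,0,0.015],[0.0088,0.022,0,0,0,0,0.015],[0.0088,0.022,0,0,0,0,0.015],[0.004,0.01,0,0,0,0,0.015]]'
python3 -m jog '[[0,0,0,0,0,0,0.015],[0,0,0,0,0,0,0.015],[0,0,0,0,0,0,0.015],[0,0,0.01,0,0,0,0.015],[0,0,0.01,0,0,0,0.015],[0,0,0.006,0,0,0,0.015],[0,0,0.003,0,0,0,0.015],[0,0,0,0,0,0,0.015],[0,0,0,0,0,0,0.015]]'
python3 - <<'E'
from h import *
print(steps([.6262,-.2265,.1035]).round(4))
im=env.read_camera("side")[105:205,280:430]; im2=env.read_camera("scene")[110:210,250:400]
cv2.imwrite("pics/place.png",np.vstack([cv2.resize(i,None,fx=3,fy=3,interpolation=2) for i in (im,im2)]))
E
```

```text
time_s: 5.37
tool_pos: [0.6273, -0.2213, 0.1333]
tool_rot: [-179.9, -0.2, 90.2]
force: [-0.5, 0.7, -3.7]
grip_width: 0.0227
grasp_force: 25.0
time_s: 6.12
tool_pos: [0.6246, -0.2257, 0.1069]
tool_rot: [-180.0, -0.0, 90.0]
force: [0.3, 0.5, -3.3]
grip_width: 0.0231
grasp_force: 25.0
[-0.0008  0.0016  0.0034]
```

View pics/place.png

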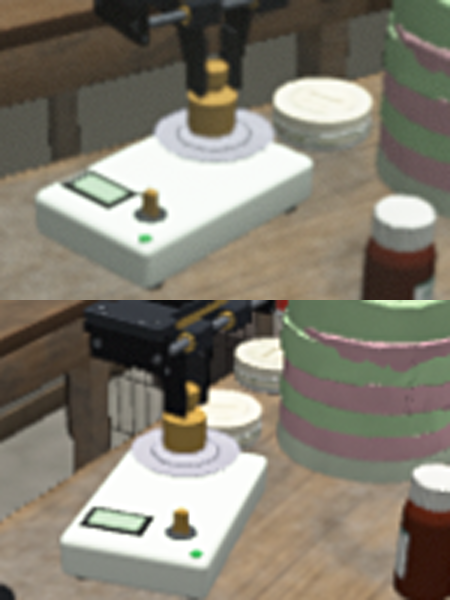

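The weight hangs centred over the ring in both views (weight base 212 vs ring 213 in the side view; 185 vs 185 in the scene view). Lower gently, follow the spring.

```bash
python3 -m jog '[[-0.0004,0.0006,0.002,0,0,0,0.015],[-0.0004,0.0006,0.002,0,0,0,0.015],[0,0,0.001,0,0,0,0.015],[0,0,0.001,0,0,0,0.015],[0,0,0.001,0,0,0,0.015],[0,0,0.001,0,0,0,0.015],[0,0,0.001,0,0,0,0.015],[0,0,0,0,0,0,0.015],[0,0,0,0,0,0,0.015],[0,0,0,0,0,0,0.015]]' 25
```

```text
time_s: 7.05
tool_pos: [0.6262, -0.2265, 0.0985]
tool_rot: [180.0, 0.0, 90.0]
force: [-1.3, 0.3, -0.8]
grip_width: 0.0231
grasp_force: 25.0
```

```bash
python3 -m jog '[[0,0,0.0008,0,0,0,0.015],[0,0,0,0,0,0,0.015],[0,0,0,0,0,0,0.015]]' 25
python3 -m jog '[[0,0,0,0,0,0,0.026],[0,0,0,0,0,0,0.032],[0,0,0,0,0,0,0.045],[0,0,0,0,0,0,0.06],[0,0,0,0,0,0,0.06],[0,0,0,0,0,0,0.06]]'
```

```text
time_s: 7.3
tool_pos: [0.6262, -0.2265, 0.0976]
tool_rot: [180.0, 0.0, 90.0]
force: [0.1, -1.1, -1.5]
grip_width: 0.0228
grasp_force: 25.0
time_s: 7.8
tool_pos: [0.6261, -0.2264, 0.0974]
tool_rot: [180.0, 0.0, 90.0]
force: [-0.9, -0.7, 0.2]
grip_width: 0.0508
grasp_force: 0.0
```

```bash
python3 -m jog '[[0,0,-0.006,0,0,0,0.06],[0,0,-0.016,0,0,0,0.06],[0,0,-0.022,0,0,0,0.06],[0,0,-0.022,0,0,0,0.06],[0,0,-0.006,0,0,0,0.06],[-0.021,-0.0133,0,0,0,0,0.07],[-0.021,-0.0133,0,0,0,0,0.07],[-0.021,-0.0133,0,0,0,0,0.07],[-0.021,-0.0133,0,0,0,0,0.07],[-0.021,-0.0133,0,0,0,0,0.07],[-0.021,-0.0133,0,0,0,0,0.07],[-0.021,-0.0133,0,0,0,0,0.07]]'
python3 -m jog '[[0,0,0,0,0,0,0.07],[0,0,0,0,0,0,0.07],[0,0,0,0,0,0,0.07],[0,0,0,0,0,0,0.07]]'
python3 - <<'E'
from h import *
import pickle
c=cal("wrist"); im=env.read_camera("wrist"); cv2.imwrite("pics/w2.png",im); pickle.dump(c,open("w2.pkl","wb")); print(proj(c,[.5335,-.2834,.067]),env.get_obs()["tool_pos"])
E
# drop to over the knob: x -36, y -170, z -49 mm
python3 -m jog '[[-0.0142,-0.003,0,0,0,0,0.07],[-0.0142,-0.003,0,0,0,0,0.07],[-0.0142,-0.003,0,0,0,0,0.07],[-0.0142,-0.003,0.0055,0,0,0,0.07],[-0.0142,-0.003,0.0055,0,0,0,0.07],[-0.0142,-0.003,0.0055,0,0,0,0.07],[-0.0142,-0.003,0.0055,0,0,0,0.07],[-0.0142,-0.003,0.0055,0,0,0,0.07],[-0.0142,-0.003,0.0055,0,0,0,0.07],[-0.0142,-0.003,0.0055,0,0,0,0.07],[-0.0142,-0.003,0.0055,0,0,0,0.07],[-0.0142,-0.003,0.005,0,0,0,0.07]]'
python3 -m jog '[[0,0,0,0,0,0,0.07],[0,0,0,0,0,0,0.07],[0,0,0,0,0,0,0.07],[0,0,0,0,0,0,0.07]]'
python3 - <<'E'
from h import *
import pickle
c=cal("wrist"); im=env.read_camera("wrist"); cv2.imwrite("pics/w3.png",im); pickle.dump(c,open("w3.pkl","wb")); p=proj(c,[.497,-.454,.018]); print(p,env.get_obs()["tool_pos"])
c2=pickle.load(open("w2.pkl","rb"));s=proj(c2,[.5335,-.2834,.067])
A=cv2.imread("pics/w2.png")
f=lambda I,q:cv2.resize(I[max(0,int(q[1])-30):int(q[1])+30,int(q[0])-32:int(q[0])+32],None,fx=6,fy=6,interpolation=2)
a,b=f(A,s),f(im,p); cv2.imwrite("pics/w23.png",np.vstack([np.hstack([a,b])[:360],cv2.resize(A[0:160,250:570],None,fx=2.4,fy=1.5)[:240,:768]])); print(int(s[0])-32,int(s[1])-30,int(p[0])-32,int(p[1])-30)
E
```

```text
time_s: 8.8
tool_pos: [0.532, -0.3743, 0.169]
tool_rot: [-180.0, -0.0, 90.0]
force: [0.6, -0.8, -0.2]
grip_width: 0.0699
grasp_force: 0.0
time_s: 9.13
tool_pos: [0.5341, -0.3716, 0.1691]
tool_rot: [180.0, -0.1, 90.1]
force: [0.3, -0.1, -1.2]
grip_width: 0.0702
grasp_force: 0.0
[319.77837844  99.53641097] [ 0.53412737 -0.37158267  0.16920821]
time_s: 10.18
tool_pos: [0.4966, -0.5451, 0.1196]
tool_rot: [-180.0, -0.0, 90.0]
force: [0.4, -0.9, -0.5]
grip_width: 0.0702
grasp_force: 0.0
time_s: 10.52
tool_pos: [0.4981, -0.5427, 0.1209]
tool_rot: [179.9, -0.0, 90.1]
force: [0.9, 0.6, 0.1]
grip_width: 0.0695
grasp_force: 0.0
[318.9407586   98.84548041] [ 0.49815411 -0.54272973  0.12105047]
287 69 286 68
```

View pics/w23.png

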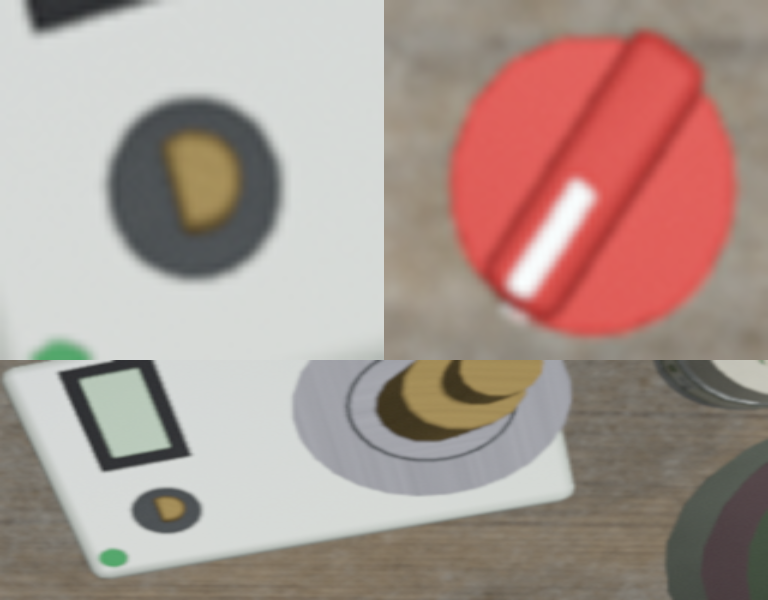

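The crop shows the spindle D (flat left, centre about crop (195,183)) and the knob skirt circle with pointer at lower-left; below, the weight stands upright, centred in the ring. Now fit both.

Run:
```python
from h import *
import pickle
def lin(m,off,c,z,k=6):
    ct=max(cv2.findContours(m.astype(np.uint8),0,1)[0],key=cv2.contourArea).reshape(-1,2)
    return np.array([onz(c,off[0]+(x-2.5)/k,off[1]+(y-2.5)/k,z)[:2] for x,y in ct])
def circ(P):
    A=np.c_[2*P,np.ones(len(P))]; s=np.linalg.lstsq(A,(P**2).sum(1),rcond=None)[0]; return s[:2],np.sqrt(s[2]+s[:2]@s[:2])
c2,c3=[pickle.load(open(f"w{i}.pkl","rb")) for i in (2,3)]
I=[cv2.resize(cv2.imread(f"pics/w{i}.png")[y:y+60,x:x+64],None,fx=6,fy=6,interpolation=2) for i,x,y in ((2,287,69),(3,286,68))]
h=cv2.cvtColor(I[0],cv2.COLOR_BGR2HSV).astype(int); m=(h[...,1]>75)&(abs(h[...,0]-21)<9)&(h[...,2]>110); P=lin(m,(287,69),c2,.067)
# flat: points at low projection along scale x
u=np.array([np.cos(.27),np.sin(.27)]); v=np.array([-u[1],u[0]])
a=P@u; t=P@v; fl=P[(a<a.min()+.002)&(abs(t-t.mean())<.0038)]; vx,vy,x0,y0=cv2.fitLine(fl.astype(np.float32)*1000,2,0,.01,.01).ravel(); yaw=np.degrees(np.arctan2(vy,vx)); yaw=(yaw%180)-90
rd=P[a>a.min()+.0035]; print("D extents",np.ptp(a),np.ptp(t),"flat yaw",yaw,"circle",*circ(rd),"flat-pos axis",(a.min()+.0035),"mid t",(t.max()+t.min())/2)
print("axis by extents",u*(a.max()-.007)+v*(t.max()+t.min())/2)
h=cv2.cvtColor(I[1],cv2.COLOR_BGR2HSV).astype(int); red=((h[...,0]<10)|(h[...,0]>170))&(h[...,1]>115); K=lin(red,(286,68),c3,.018); cc,R=circ(K)
for _ in range(5):
    d=np.abs(np.hypot(*(K-cc).T)-R); cc,R=circ(K[d<.0012])
print("skirt",cc,R)
w=(h[...,1]<70)&(h[...,2]>180); w[:165]=False; w[305:]=False; W=lin(w,(286,68),c3,.039); r=cv2.minAreaRect(W.astype(np.float32)*1000); vx,vy,*_=cv2.fitLine(W.astype(np.float32)*1000,2,0,.01,.01).ravel(); print("ptr",r,np.degrees(np.arctan2(vy,vx))%180)
pr=circ(rd)[0]
```

```text
D extents 0.009246441794545535 0.012682267394095004 flat yaw 14.989525 circle [ 0.53289223 -0.28252885] 0.006269591691716943 flat-pos axis 0.4388084794885648 mid t -0.41436503865281327
axis by extents [ 0.53222688 -0.28264331]
skirt [ 0.49822234 -0.45399015] 0.02047372357867668
ptr ((492.563720703125, -462.2605895996094), (17.05013656616211, 4.1555256843566895), 56.052799224853516) 55.868595
```

```bash
python3 -m jog '[[0.0222,0,0,0,0,0,0.06],[0.0222,0,0,0,0,0,0.06],[0.0222,0,0,0,0,0,0.06],[0.0222,0,0,0,0,0,0.06],[0,0,0.006,0,0,0.1194,0.05],[0,0,0.006,0,0,0.1194,0.05],[0,0,0.006,0,0,0.1194,0.05],[0,0,0.006,0,0,0.1194,0.05],[0,0,0.006,0,0,0.1194,0.05],[0,0,0,0,0,0,0.05],[0,0,0,0,0,0,0.05],[0,0,0,0,0,0,0.05]]'
python3 -c "
from h import *
print(steps([.4982,-.4540,.0215]).round(4),env.get_obs()['tool_rot'])"
```

```text
time_s: 11.57
tool_pos: [0.4976, -0.4547, 0.0911]
tool_rot: [179.9, -0.0, 56.0]
force: [0.1, -0.3, 1.1]
grip_width: 0.0498
grasp_force: 0.0
[0.0009 0.0001 0.0696] [ 1.79941218e+02 -1.02026277e-02  5.60161688e+01]
```

```bash
python3 -m jog '[[0.0009,0,0.016,0,0,0,0.05],[0,0,0.016,0,0,0,0.05],[0,0,0.016,0,0,0,0.05],[0,0,0.012,0,0,0,0.05],[0,0,0.0065,0,0,0,0.05],[0,0,0.003,0,0,0,0.05],[0,0,0,0,0,0,0.05],[0,0,0,0,0,0,0.05]]'
python3 -m jog '[[0,0,0,0,0,0,0.03],[0,0,0,0,0,0,0.02],[0,0,0,0,0,0,0.014],[0,0,0,0,0,0,0.008],[0,0,0,0,0,0,0.004],[0,0,0,0,0,0,0.004],[0,0,0,0,0,0,0.004],[0,0,0,0,0,0,0.004]]' 15
```

```text
time_s: 12.23
tool_pos: [0.4979, -0.4547, 0.0217]
tool_rot: [179.9, 0.0, 55.8]
force: [0.4, 1.1, 0.9]
grip_width: 0.0498
grasp_force: 0.0
time_s: 12.9
tool_pos: [0.4975, -0.4543, 0.021]
tool_rot: [180.0, -0.0, 55.8]
force: [0.1, 0.1, 0.7]
grip_width: 0.0114
grasp_force: 15.0
```

```bash
python3 -m jog '[[0,0,0,0,0,0,0.004],[0,0,0,0,0,0,0.004],[0,0,0,0,0,0,0.004]]' 45
python3 -m jog '[[0,0,-0.005,0,0,0,0.004],[0,0,-0.013,0,0,0,0.004],[0,0,-0.018,0,0,0,0.004],[0,0,-0.018,0,0,0,0.004],[0,0,-0.018,0,0,0,0.004],[0,0,-0.018,0,0,0,0.004],[0,0,-0.01,0,0,0,0.004],[0,0,0,0,0,0,0.004],[0,0,0,0,0,0,0.004]]'
```

```text
time_s: 13.15
tool_pos: [0.4975, -0.4543, 0.0209]
tool_rot: [180.0, -0.0, 55.8]
force: [-0.0, -0.6, 0.0]
grip_width: 0.0119
grasp_force: 45.0
time_s: 13.9
tool_pos: [0.4977, -0.4545, 0.1216]
tool_rot: [179.9, 0.0, 55.8]
force: [-0.3, 1.0, -1.0]
grip_width: 0.0115
grasp_force: 45.0
```

```bash
python3 -m jog '[[0.009,-0.0038,0,0,0,0,0.004],[0.018,-0.0076,0,0,0,0,0.004],[0.018,-0.0076,0,0,0,0,0.004],[0.018,-0.0076,0,0,0,0,0.004],[0.018,-0.0076,0,0,0,0,0.004],[0.018,-0.0076,0,0,0,0,0.004],[0.018,-0.0076,0,0,0,0,0.004],[0.018,-0.0076,0,0,0,0,0.004],[0.018,-0.0076,0,0,0,0,0.004],[0.009,-0.0038,0,0,0,0,0.004]]'
python3 -m jog '[[0,0,0,0,0,0.1178,0.004],[0,0,0,0,0,0.1178,0.004],[0,0,0,0,0,0.1178,0.004],[0,0,0,0,0,0.1178,0.004],[0,0,0,0,0,0.1178,0.004],[0,0,0,0,0,0.1178,0.004],[0,0,0,0,0,0,0.004],[0,0,0,0,0,0,0.004],[0,0,0,0,0,0,0.004]]'
python3 - <<'E'
from h import *
print(steps([.5324,-.2827,.095]).round(4),env.get_obs()["tool_rot"])
im=env.read_camera("side"); im2=env.read_camera("scene"); cv2.imwrite("pics/s4.png",im); cv2.imwrite("pics/c4.png",im2)
cv2.imwrite("pics/k4.png",np.hstack([cv2.resize(i,None,fx=5,fy=5,interpolation=2) for i in (im[125:205,290:370],im2[130:210,270:350])]))
E
```

```text
time_s: 14.73
tool_pos: [0.5321, -0.2772, 0.1193]
tool_rot: [-179.8, -0.1, 56.0]
force: [0.4, 0.5, -0.9]
grip_width: 0.0114
grasp_force: 45.0
time_s: 15.48
tool_pos: [0.5316, -0.2816, 0.1203]
tool_rot: [-180.0, 0.0, 15.5]
force: [-0.4, -0.2, -0.5]
grip_width: 0.0118
grasp_force: 45.0
[0.0005 0.0012 0.0253] [-1.79970623e+02  4.57565270e-02  1.54663974e+01]
```

View pics/k4.png

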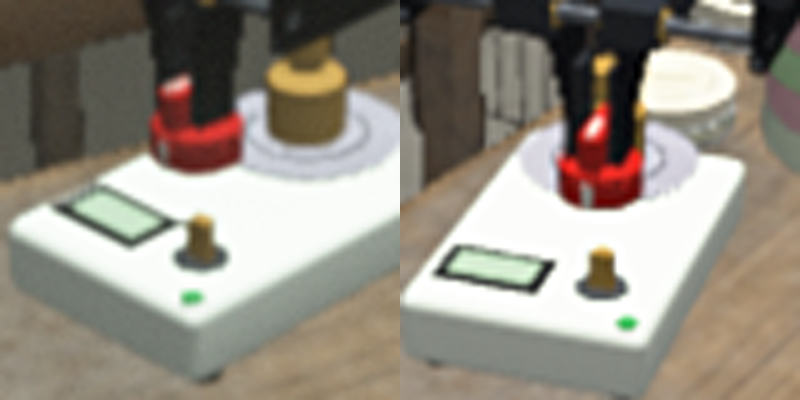

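The knob is over the spindle: side view skirt centre 197 vs spindle 201 (crop px), scene view 600 vs 601, consistent with the ~1 mm correction computed. The weight remains inside the ring.

```bash
python3 -m jog '[[0.0005,0.0012,0.01,0,0,0,0.004],[0,0,0.01,0,0,0,0.004],[0,0,0.005,0,0,0,0.004],[0,0,0.003,0,0,0,0.004],[0,0,0,0,0,0,0.004],[0,0,0,0,0,0,0.004]]' 45
python3 -m jog '[[0,0,0.001,0,0,0,0.004],[0,0,0.001,0,0,0,0.004],[0,0,0.001,0,0,0,0.004],[0,0,0.001,0,0,0,0.004],[0,0,0.001,0,0,0,0.004],[0,0,0.001,0,0,0,0.004],[0,0,0,0,0,0,0.004],[0,0,0,0,0,0,0.004]]'
python3 -c "
from h import *
o=env.get_obs();print(o['force'],o['wrist_torque'],o['tool_pos'],o['tool_rot'])"
```

```text
time_s: 16.08
tool_pos: [0.5326, -0.2828, 0.0925]
tool_rot: [-180.0, 0.0, 15.3]
force: [0.7, -0.5, -0.6]
grip_width: 0.0117
grasp_force: 45.0
time_s: 16.75
tool_pos: [0.5327, -0.2829, 0.0868]
tool_rot: [-180.0, 0.0, 15.3]
force: [-0.1, 0.3, -1.5]
grip_width: 0.012
grasp_force: 45.0
[-0.05512939  0.32238804 -1.49027586] [-0.00625292  0.09498776 -0.05140589] [ 0.5327129  -0.28285363  0.08681303] [-1.79999559e+02  2.45012100e-03  1.53006243e+01]
```

```bash
python3 -m jog '[[0,0,0.001,0,0,0,0.004],[0,0,0.001,0,0,0,0.004],[0,0,0.001,0,0,0,0.004],[0,0,0,0,0,0,0.004],[0,0,0,0,0,0,0.004]]'
python3 -c "
from h import *
o=env.get_obs();print(o['force'],o['wrist_torque'],o['tool_pos'],o['tool_rot'])"
```

```text
time_s: 17.17
tool_pos: [0.5327, -0.2829, 0.0838]
tool_rot: [-180.0, 0.0, 15.3]
force: [-0.6, 0.3, -0.7]
grip_width: 0.0115
grasp_force: 45.0
[-0.64054858  0.28460891 -0.70969773] [ 0.01072326  0.09667522 -0.03844022] [ 0.53265758 -0.28288112  0.08376491] [-1.79996381e+02  5.87291705e-03  1.52964566e+01]
```

No contact force 4 mm past the tip, so the knob is sliding on. Continue.

```bash
python3 -m jog '[[0,0,0.0015,0,0,0,0.004],[0,0,0.0015,0,0,0,0.004],[0,0,0.0015,0,0,0,0.004],[0,0,0.0015,0,0,0,0.004],[0,0,0.0015,0,0,0,0.004],[0,0,0,0,0,0,0.004],[0,0,0,0,0,0,0.004]]'
python3 -m jog '[[0,0,0.001,0,0,0,0.004],[0,0,0.001,0,0,0,0.004],[0,0,0.001,0,0,0,0.004],[0,0,0.001,0,0,0,0.004],[0,0,0,0,0,0,0.004],[0,0,0,0,0,0,0.004]]' 60
```

```text
time_s: 17.75
tool_pos: [0.5326, -0.2828, 0.0762]
tool_rot: [-180.0, 0.0, 15.3]
force: [0.7, -0.6, 0.1]
grip_width: 0.0117
grasp_force: 45.0
time_s: 18.25
tool_pos: [0.5329, -0.2829, 0.0729]
tool_rot: [180.0, -0.0, 15.3]
force: [-1.8, 0.8, 3.4]
grip_width: 0.0111
grasp_force: 60.0
```

Contact comes right where seating was predicted (0.074). Now press to the stop.

```bash
python3 -m jog '[[0,0,0.001,0,0,0,0.004],[0,0,0.001,0,0,0,0.004],[0,0,0.001,0,0,0,0.004],[0,0,0,0,0,0,0.004],[0,0,0,0,0,0,0.004],[0,0,0,0,0,0,0.004]]' 60
python3 -m jog '[[0,0,0.001,0,0,0,0.004],[0,0,0.001,0,0,0,0.004],[0,0,0,0,0,0,0.004],[0,0,0,0,0,0,0.004],[0,0,0,0,0,0,0.004]]' 60
```

```text
time_s: 18.75
tool_pos: [0.5329, -0.283, 0.0701]
tool_rot: [180.0, -0.0, 15.3]
force: [-2.5, 1.0, 6.9]
grip_width: 0.0117
grasp_force: 60.0
time_s: 19.17
tool_pos: [0.533, -0.283, 0.0687]
tool_rot: [180.0, -0.0, 15.3]
force: [-4.5, 2.6, 9.4]
grip_width: 0.0114
grasp_force: 60.0
```

```bash
python3 -m jog '[[0,0,0.001,0,0,0,0.004],[0,0,0.001,0,0,0,0.004],[0,0,0,0,0,0,0.004],[0,0,0,0,0,0,0.004],[0,0,0,0,0,0,0.004]]' 60
python3 -m jog '[[0,0,0.001,0,0,0,0.004],[0,0,0,0,0,0,0.004],[0,0,0,0,0,0,0.004],[0,0,0,0,0,0,0.004],[0,0,0,0,0,0,0.004],[0,0,0,0,0,0,0.004]]' 60
python3 - <<'E'
from h import *
im=env.read_camera("side"); im2=env.read_camera("scene")
cv2.imwrite("pics/k5.png",np.hstack([cv2.resize(i,None,fx=4,fy=4,interpolation=2) for i in (im[115:205,290:390],im2[120:210,260:360])]))
o=env.get_obs();print(o['force'],o['tool_pos'],o['tool_rot'])
E
```

```text
time_s: 19.58
tool_pos: [0.5331, -0.2831, 0.0685]
tool_rot: [180.0, -0.1, 15.3]
force: [-6.9, 3.4, 21.0]
grip_width: 0.0117
grasp_force: 60.0
time_s: 20.08
tool_pos: [0.5332, -0.2831, 0.0684]
tool_rot: [180.0, -0.1, 15.3]
force: [-8.8, 4.5, 24.3]
grip_width: 0.0115
grasp_force: 60.0
[-9.5138374   4.72471885 24.3434162 ] [ 0.53315564 -0.28312707  0.06845462] [ 1.79998414e+02 -9.25258134e-02  1.52861670e+01]
```

View pics/k5.png

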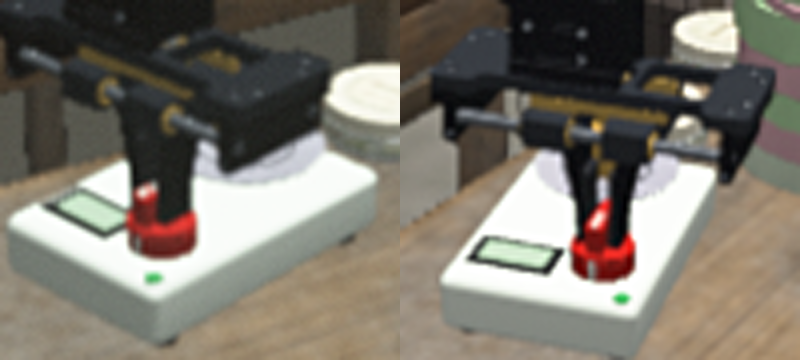

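The side and scene views show the red knob seated down on the housing, its pointer mark facing the front and the fingers still gripping it. Force climbs to 24 N while the height stays at 0.0685, so it is at the stop.

```bash
python3 -c "
from cell import env
print(env.sign_off())"
```

```text
the job is handed in; nothing more can be done
None
```

I handed the job in at about 20 s on the robot's clock: the check weight stands released and centred in the ring, and the gripper still holds the red knob, matched to the spindle's flat, pressed against its stop at about 24 N. The hand-in returned no verdict. The gripper partly hid the weight in my last pictures; I last saw it standing inside the ring just before lowering the knob.

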